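Put the large pellet die together on its base

ROBOT

A 6-joint arm with a two-finger parallel gripper is mounted at the origin on the work surface; the furniture and walls round the work are solid. World frame = base frame: x ahead of the robot, y to its left, z up, the work surface at z = 0. Lengths are in m, angles in rad, forces in N, time in s.
With the tool pointing down it reaches from about 0.375 to 0.9 m from the base axis. Payload 3.1 kg.
Tool frame: the origin (TCP) lies on the centre line of the jaws, within the pads' length; the fingertips stand ahead of it and the grasp point (between the pads) lies 3 mm ahead of it (robot.tip_reach is the z of the fingertips in the tool frame, in m); z points along the fingers, y is the line along which they close (so a half turn about z gives the same grasp; the last joint's range is limited). The gripper opens to 87 mm and grips with 3 to 60 N. Pads are 19 mm wide; open, the fingers measure 117 mm over their backs; the gripper's body (75 mm by 190 mm) begins 51 mm behind the grasp point.
Start: joints at [-1.284, 0.527, 1.433, -0, 1.181, -0.178], TCP at [0.281, -0.558, 0.245] pointing down, gripper open.
Joint ranges: [-3.08, 3.08], [-0.75, 2.2], [0.22, 2.44], [-1.43, 4.57], [0, 2.65], [-2.85, 2.85]. Speed limits (rad/s): [2.79, 2.79, 3.14, 3.14, 3.14, 3.14].

INTERFACE

Orientations are given as a unit quaternion [x, y, z, w].
In Python, from rig import sensors, eyes, ticket, robot gives the robot as it stands.
- The arm moves only by the tool drive_tool, never from a script. Its argument "deltas" is a list that holds one entry, the list of rows, each a list of 6 numbers: the shift along the tool's x, y, z in mm, then the turn, a rotation vector about the tool's x, y, z in rad. A call has 1 to 8 rows; each row shifts and turns the commanded pose from where the row before left it, along the tool's axes as they then stand; what a row does not reach is not made up. A row lasts 1/12 s, in which the tool goes at most 41.7 mm and 7.16 degrees, less where a joint would pass 70% of its speed; a pose out of reach is approached as far as the arm can. A call is refused whole if a number of a shift passes 41.7 or a number of a turn 0.125, either way. A call with a gripper value outside its range is refused whole. "gripper" is the opening in per cent of the stroke, from 0 (shut) to 100 (fully open), set as the call begins (left out, the last holds). The fingers move at their own pace and stop on an object; "squeeze" is the grip in N (left out, the last holds). Time passes only in rows, so rows that do not move let the fingers close. It gives the time, the measured TCP pose, the force, the opening and the grip force at its end, in the units of the state.
- sensors.get_obs(): the state, without advancing time (a new reading comes with each control period).
- eyes.camera(name): name is "scene" or "top"; returns a dict with "img" (480x640x3 uint8, red, green, blue), "fov_y" (degrees; the focal length in pixels is half the picture's height over the tangent of half this angle, whatever the lens; pixels are square), "cx", "cy" (the principal point, pixels), "D" ([k1, k2, p1, p2, k3] as OpenCV has them; the pictures are not rectified), "xyz" and "attitude" of the camera in the world. Camera axes: x right, y up, looking along -z (the intrinsics and any distortion apply to the point x, -y, -z); pixel columns grow to the right and rows downward; lengths in m; the calibration is good to about 2 mm. A picture is of the moment at which its call begins. There is no depth.
- ticket.hand_in(): hands the job in; it is judged then, once.
The state is a dict: "time": time; "q": joint angles; "joint_velocities": joint speeds; "joint_torque": joint torques, N m; "position": TCP position; "tool_rot": TCP orientation; "ft_force": force on the tool from outside, world axes, zero at the start; "moment": the same for the moment, N m; "grip_width": finger opening in m; "grip_force": force on a finger pad.
Only numpy, scipy, OpenCV 4.12 (cv2) and the standard library are available. Lean on these libraries where they do the work, as an engineer would, in place of code of your own. Each camera call takes 0.05 s, during which the arm holds its last target. There are 200 camera calls.

TASK

The large pellet die has been washed and dried; put it together where its base stands, ready for the press: first seat the top-hat lower anvil, flange down, in the recess of the base, then set the wide-bored barrel over it, flat on the base, then let the plain round upper anvil down the bore, and last put the large plunger in on top of it, fully down and upright. The small die's body and plunger and the mortar stand among the parts: leave them where they are, upright.

Things in the scene. Friction and masses are not known exactly. Their poses are not given: they have to be found in the camera images.
- die_base: base of the large die: flat steel disc 76 mm wide, 18 mm high, with a thin black sealing ring let into its top and, inside that, a round recess 42 mm wide and 6 mm deep (floor 12 mm above the underside, mouth chamfered 2 mm). Loose but heavy (0.6 kg), stands on the bench, recess up. Origin: centre of the underside, z up.
- lower_anvil: steel part like a top hat, 22 mm high, 0.15 kg: flange 40 mm wide, 6 mm thick, lower edge chamfered; on it a stub 32 mm wide, 16 mm high, chamfered top. Stands flange down; so it fits the base's recess (2 mm play), flange then flush with the base's top. The flange cannot pass the barrel's bore. Grip the stub, 8 to 22 mm above the underside. Origin: centre of the underside, z up.
- die_barrel: steel tube 60 mm wide, 58 mm high, 34 mm through bore (mouth chamfered to 40 mm at the top, 39 mm at the bottom), 0.6 kg, upright. A brass nipple stands out 17 mm along its +y, 12 mm above the underside: grip across its x, upper half. Fits over the stub of the lower anvil (2 mm play); any yaw is right. Origin: centre of the underside, on the bore's axis, z up.
- upper_anvil: plain round steel puck 32 mm wide, 22 mm high, lower edge chamfered 2 mm, 0.14 kg. With its lower half entered in the top of the bore (2 mm play) and let go, it slides down by its weight onto the stub of the lower anvil. Origin: centre of the underside, z up.
- large_plunger: steel shaft 32 mm wide, 46 mm long, lower end chamfered, and above it a ribbed round knob 38 mm wide, 18 mm high; 64 mm high in all, 0.35 kg. Stands knob up; grip the knob. In the finished die the shaft goes 20 mm into the bore and rests on the upper anvil, its underside 56 mm above that of the base. Origin: centre of the underside, z up.
- small_die: body of a smaller die, not needed: steel, 52 mm wide, 52 mm high, with only a narrow hole in its top and a brass nipple at one side; to be left alone. Origin: under it, 9 mm off its axis (the axis is at y = +9 mm in its frame), z up.
- small_plunger: plunger of the smaller die, not needed: thin steel rod standing on its 24 mm head, 67 mm high; to be left alone. Origin: centre of the underside, z up.
- mortar: brownish agate mortar, an open bowl 66 mm wide and 30 mm high; to be left alone. Origin: centre of the underside, z up.
There are look-alikes about, which are no part of the job. What is shaped like the large_plunger but black or green is not meant.

How it is judged:
By the outcome, as a careful person would: the job done as asked, in the order asked, and still so for the second after the job is handed in, with the robot touching nothing.
It also fails if it takes over 115 s, if anything falls off the work surface, if the arm or the gripper's body presses on something with over 40 N, if the wrist force passes 120 N, or if a joint passes its speed limit or range.

## Working session

There is one attempt and no reset: what is moved stays moved. The work goes in short steps, Python scripts to look and compute and a tool call to move; the robot and the scene stay as the last step left them, time stands still between calls to the robot, and variables do not carry over. Pictures are saved under pics/ and viewed, at most 14 in all, crops included, and the job is handed in when it is done.

Besides the shell and the picture viewer there is one more tool, called as a command line: name --argument value ..., lists and objects as JSON in quotes. drive_tool: Moves the arm, as the interface text tells. Its arguments: {"type":"object","properties":{"deltas":{"type":"array"},"gripper":{"type":"number"},"squeeze":{"type":"number"}},"required":["deltas"]}

```bash
ls; mkdir -p pics; python3 - <<'E'
from rig import sensors, eyes, ticket, robot
import cv2
print(sensors.get_obs()); print(robot.tip_reach)
for n in ("scene","top"):
    c=eyes.camera(n); cv2.imwrite(f"pics/{n}0.png",c["img"][:,:,::-1]); c.pop("img"); print(n,c)
E
```

```text
pics
{'time': 0.0, 'q': array([-1.28350909e+00,  5.28468924e-01,  1.43388351e+00, -1.16508476e-05,
        1.18138583e+00, -1.78476889e-01]), 'joint_velocities': array([ 0.0006071 ,  0.00056493, -0.00078626, -0.00025847, -0.00016395,
       -0.00100055]), 'joint_torque': array([ 3.89299294e-04, -4.40039563e+01, -1.76594871e+01,  6.32791780e-02,
        5.82944811e-02, -1.56712913e-04]), 'position': array([ 0.28053328, -0.55774848,  0.24357586]), 'tool_rot': array([ 9.73004234e-01,  2.30784767e-01, -6.37163794e-05, -1.07092617e-03]), 'ft_force': array([-0.06357984,  0.25352993,  1.547229  ]), 'moment': array([-0.02673693, -0.038669  ,  0.0221466 ]), 'grip_force': 0.0, 'grip_width': 0.08693146209303446}
0.022
scene {'fov_y': 44.99992340212101, 'cx': 320.254805210687, 'cy': 236.73453118153697, 'D': array([-0.1252969,  0.       ,  0.       ,  0.       ,  0.       ]), 'xyz': array([0.07175584, 0.49795775, 0.55710933]), 'attitude': array([-0.14996961,  0.43731142,  0.8342677 , -0.30044173])}
top {'fov_y': 47.92554536990228, 'cx': 313.04302481168145, 'cy': 237.3806581105905, 'D': array([-0.02100202,  0.        ,  0.        ,  0.        ,  0.        ]), 'xyz': array([ 0.39395445, -0.07646572,  1.11504245]), 'attitude': array([ 0.05481467, -0.03331307, -0.70563711,  0.70566413])}
```

View pics/scene0.png

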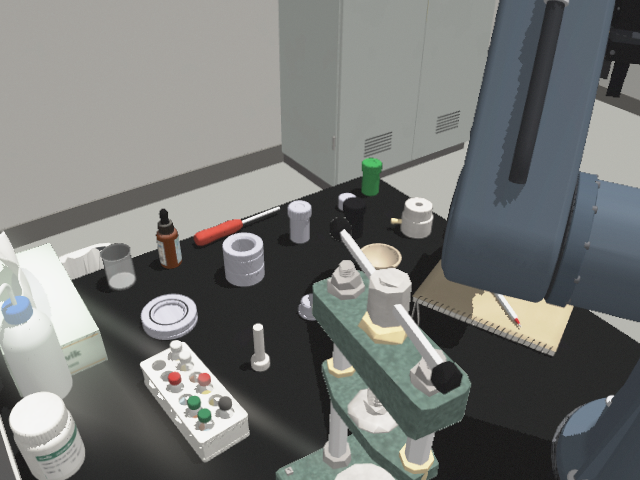

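View pics/top0.png

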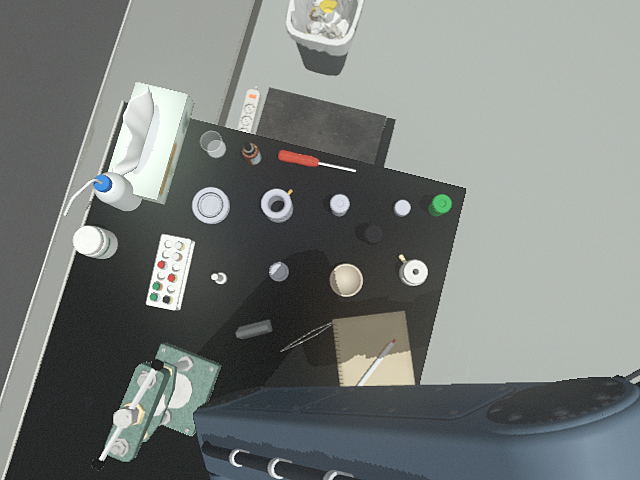

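Scene: base (169,316), barrel (244,259), plunger (300,221), puck (347,201), and an occluded part at (310,307). Top: base (210,205), barrel (277,205), plunger (340,204), puck (402,207), and probably the lower anvil at (279,271). I'll zoom in on the parts.

```bash
cat > h.py <<'E'
import numpy as np, cv2
from scipy.spatial.transform import Rotation as R
from rig import sensors, eyes
def K(c):
    f=c["img"].shape[0]/2/np.tan(np.radians(c["fov_y"]/2)); return np.array([[f,0,c["cx"]],[0,f,c["cy"]],[0,0,1]])
def world(c,uv,z):
    p=cv2.undistortPoints(np.array(uv,float).reshape(-1,1,2),K(c),c["D"]).reshape(-1,2)
    d=R.from_quat(c["attitude"]).apply(np.c_[p[:,0],-p[:,1],-np.ones(len(p))])
    o=c["xyz"]; return o+d*((np.asarray(z)-o[2])/d[:,2])[:,None]
def pix(c,P):
    q=R.from_quat(c["attitude"]).inv().apply(np.atleast_2d(P)-c["xyz"])*[1,-1,-1]
    return cv2.projectPoints(q,np.zeros(3),np.zeros(3),K(c),c["D"])[0].reshape(-1,2)
def circ(c,P,r,n=48):
    a=np.linspace(0,2*np.pi,n); return pix(c,np.c_[P[0]+r*np.cos(a),P[1]+r*np.sin(a),np.full(n,P[2])])
def crop(img,x,y,w,h,s,name,over=()):
    im=cv2.resize(img[y:y+h,x:x+w,::-1].copy(),None,fx=s,fy=s,interpolation=cv2.INTER_CUBIC)
    for o in over: cv2.polylines(im,[np.int32(((o-[x,y]+.5)*s).round())],True,(0,255,0),1)
    cv2.imwrite("pics/"+name,im)
def go(x,y,z,yaw=None):
    "shift in tool axes in mm and turn about tool z, to reach TCP x y z, jaw line at yaw (mod pi)"
    o=sensors.get_obs(); r=R.from_quat(o["tool_rot"]); t=np.array([x,y,z])-o["position"]
    s=r.inv().apply(t)*1000; a=0
    if yaw is not None:
        b=r.apply([0,1,0]); d=yaw-np.arctan2(b[1],b[0]); d=(d+np.pi/2)%np.pi-np.pi/2; a=-d
    print("shift",s.round(1),"turn",round(a,3),"tilt",(r.apply([0,0,1])).round(4),"t",round(o["time"],2),"q6",o["q"][5].round(2))
E
python3 - <<'E'
from h import *
c=eyes.camera("top")
uv=[(210,205),(277,205),(340,204),(402,207),(279,271),(413,272)]
z=[.018,.058,.064,.022,.022,.052]
W=world(c,uv,z); print(W.round(4))
r=[.038,.030,.019,.016,.016,.026]
crop(c["img"],185,180,265,120,3,"topz.png",[circ(c,p,q) for p,q in zip(W,r)])
E
```

```text
[[ 0.5997  0.1715  0.018 ]
 [ 0.5917  0.0279  0.058 ]
 [ 0.5921 -0.0974  0.064 ]
 [ 0.5933 -0.225   0.022 ]
 [ 0.4624  0.026   0.022 ]
 [ 0.4585 -0.24    0.052 ]]
```

View pics/topz.png

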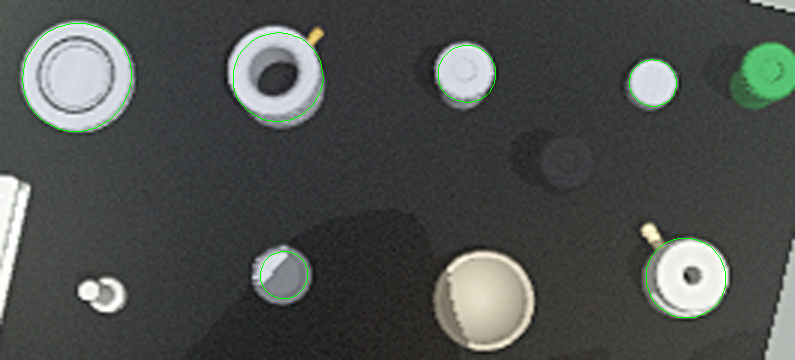

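Overlays fit: (78,76) base, (275,75) barrel, (466,72) plunger, (652,84) puck and (281,275) lower anvil with its wider flange showing. Heights and sizes agree, so I'll refine by edge fit.

```bash
cat >> h.py <<'E'
from scipy.ndimage import map_coordinates, gaussian_filter
from scipy.optimize import differential_evolution
def fit(c,P,rs,span=.006,sign=-1):
    "centre of coaxial circles rs=[(r,z,sign)] by contrast across the projected outlines"
    g=gaussian_filter(c["img"].astype(float).mean(2),.6)
    def s(x,y,r,z): return map_coordinates(g,circ(c,(x,y,z),r,90)[:,::-1].T,order=1)
    def cost(v): return sum(-np.clip(k*(s(*v,r+.0015,z)-s(*v,r-.0015,z)),-60,60).mean() for r,z,k in rs)
    m=differential_evolution(cost,[(P[0]-span,P[0]+span),(P[1]-span,P[1]+span)],seed=0,tol=1e-6,maxiter=60)
    return m.x.round(4), round(m.fun,1)
E
cat > fits.py <<'E'
from h import *
items={"base":((.600,.1715),[(.038,.018,-1)]),"barrel":((.591,.028),[(.030,.058,-1),(.020,.058,1)]),
"plunger":((.592,-.097),[(.019,.064,-1)]),"puck":((.593,-.225),[(.016,.022,-1)]),"lower":((.4624,.026),[(.020,.006,-1)]),"smalldie":((.4585,-.24),[(.026,.052,-1)])}
for n in ("top","scene"):
    c=eyes.camera(n)
    for k,(P,rs) in items.items(): print(n,k,*fit(c,P,rs))
E
python3 fits.py; python3 - <<'E'
from h import *
c=eyes.camera("top"); s=eyes.camera("scene")
print("nipple", world(c,[(185+318/3,180+36/3)],.012))
o=[circ(s,p,r) for p,r in [((.5997,.1715,.018),.038),((.5917,.0279,.058),.03),((.592,-.097,.064),.019),((.593,-.225,.022),.016),((.4624,.026,.006),.02)]]
crop(s["img"],120,150,330,210,2.4,"sz.png",o)
E
```

```text
top base [0.5992 0.1707] -58.5
top barrel [0.5961 0.0309] -87.6
top plunger [ 0.5945 -0.0954] -58.9
top puck [ 0.5921 -0.2255] -60.0
top lower [0.4624 0.0288] -60.0
top smalldie [ 0.4585 -0.2401] -53.5
scene base [0.6004 0.1704] -59.7
scene barrel [0.5958 0.028 ] -88.9
scene plunger [ 0.5931 -0.0981] -53.4
scene puck [ 0.5954 -0.2277] -43.3
scene lower [0.4616 0.0302] -23.2
scene smalldie [ 0.4585 -0.246 ] -25.6
nipple [[0.62771023 0.00344347 0.012     ]]
```

View pics/sz.png

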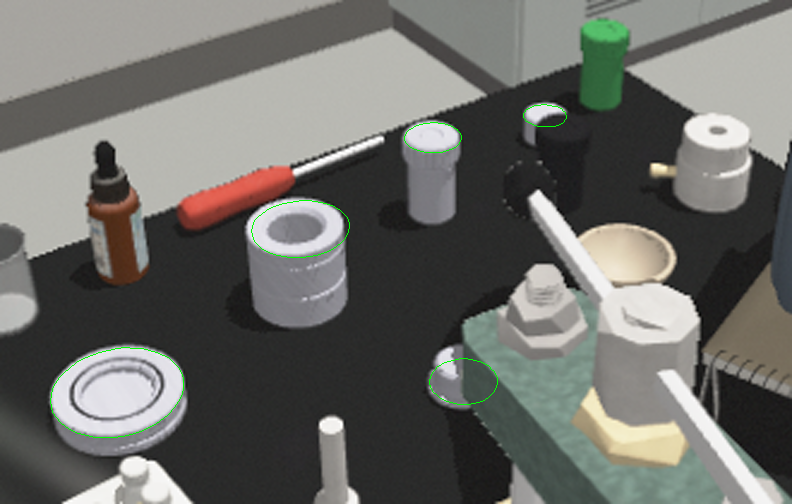

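drive_tool --deltas '[[[0,0,0,0,0,-0.123],[0,0,0,0,0,-0.123],[0,0,0,0,0,-0.123],[0,0,0,0,0,-0.123],[0,0,0,0,0,-0.123],[0,0,0,0,0,-0.123],[0,0,0,0,0,-0.123],[0,0,0,0,0,-0.123]]]' --gripper 100 --squeeze 30

```text
time: 1.02
position: [0.2807, -0.5583, 0.2445]
tool_rot: [0.747, 0.665, 0.0, -0.0]
ft_force: [-0.1, 0.2, 0.2]
grip_width: 0.087
grip_force: 0.0
```

drive_tool --deltas '[[[0,0,0,0,0,-0.121],[40,12,-8,0,0,0],[40,12,0,0,0,0],[40,12,0,0,0,0],[40,12,0,0,0,0],[40,12,0,0,0,0],[40,12,0,0,0,0],[40,12,0,0,0,0]]]'

```text
time: 1.68
position: [0.3645, -0.2779, 0.2526]
tool_rot: [0.707, 0.707, 0.0, 0.0]
ft_force: [1.4, -0.5, -0.0]
grip_width: 0.0871
grip_force: 0.0
```

drive_tool --deltas '[[[38,12,0,0,0,0],[38,12,0,0,0,0],[38,12,0,0,0,0],[38,12,0,0,0,0],[38,12,0,0,0,0],[38,12,0,0,0,0],[38,12,0,0,0,0],[25,5,0,0,0,0]]]'

```text
time: 2.35
position: [0.4543, 0.0143, 0.2528]
tool_rot: [0.706, 0.708, 0.001, 0.0]
ft_force: [0.6, 0.1, 0.3]
grip_width: 0.0873
grip_force: 0.0
```

```bash
python3 -c "
from h import *
go(.4624,.029,.12,0); print(sensors.get_obs()['position'],sensors.get_obs()['ft_force'])"
```

```text
shift [ 14.6   7.9 132.8] turn 0.002 tilt [ 1.9e-03  6.0e-04 -1.0e+00] t 2.35 q6 -0.22
[0.45431788 0.01429446 0.25279682] [0.61912627 0.06345662 0.2951658 ]
```

drive_tool --deltas '[[[7,4,35,0,0,0],[8,4,35,0,0,0],[0,0,35,0,0,0],[0,0,30,0,0,0],[0,0,0,0,0,0],[0,0,0,0,0,0]]]'

```text
time: 2.85
position: [0.4605, 0.0265, 0.1165]
tool_rot: [0.707, 0.707, -0.001, -0.002]
ft_force: [1.0, 0.4, 0.5]
grip_width: 0.0867
grip_force: 0.0
```

```bash
python3 - <<'E'
from h import *
go(.4624,.029,.030,0); print(sensors.get_obs()['position'])
c=eyes.camera("scene"); crop(c["img"],200,200,240,160,3.3,"a.png")
E
```

```text
shift [ 2.5  2.3 86.5] turn 0.0 tilt [-3.9e-03  7.0e-04 -1.0e+00] t 2.85 q6 -0.19
[0.46047146 0.02646937 0.11651957]
```

View pics/a.png

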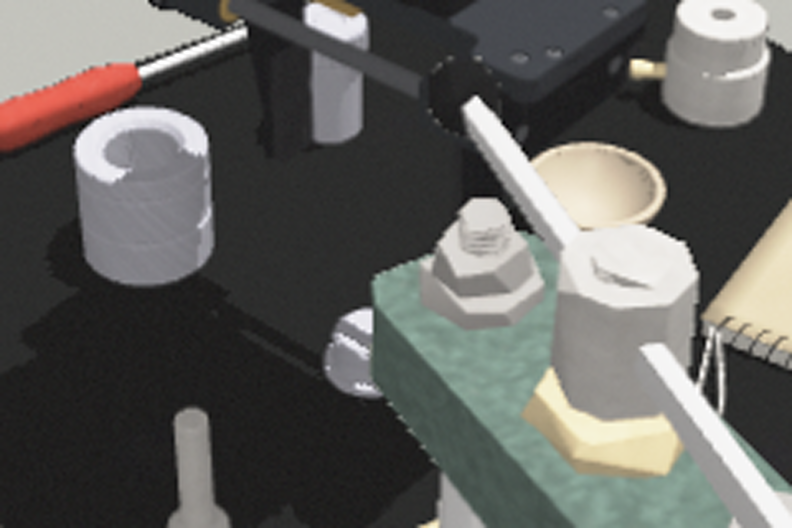

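The anvil, partly hidden by the press at (365,350), stands flange down and clear of the fingers. Descending.

drive_tool --deltas '[[[2,2,25,0,0,0],[0,0,25,0,0,0],[0,0,20,0,0,0],[0,0,11,0,0,0],[0,0,5,0,0,0],[0,0,0,0,0,0],[0,0,0,0,0,0]]]'

```text
time: 3.48
position: [0.4647, 0.0279, 0.0329]
tool_rot: [0.707, 0.707, 0.001, 0.001]
ft_force: [-0.0, 0.0, -0.7]
grip_width: 0.0867
grip_force: 0.0
```

drive_tool --deltas '[[[0,0,0,0,0,0],[0,0,0,0,0,0],[0,0,0,0,0,0],[0,0,0,0,0,0],[0,0,0,0,0,0],[0,0,0,0,0,0],[0,0,0,0,0,0],[0,0,0,0,0,0]]]' --gripper 0

```text
time: 4.15
position: [0.4633, 0.0283, 0.0313]
tool_rot: [0.707, 0.707, -0.0, -0.0]
ft_force: [0.6, 0.3, 0.5]
grip_width: 0.0418
grip_force: 0.0
```

```bash
python3 - <<'E'
from h import *
go(.4624,.029,.030,0); o=sensors.get_obs(); print(o['position'],o['grip_width'],o['grip_force'],o['ft_force'])
E
```

```text
shift [ 0.7 -0.9  1.3] turn 0.0 tilt [-1.e-04  0.e+00 -1.e+00] t 4.15 q6 -0.18
[0.46329867 0.02828615 0.03132837] 0.041825887406192606 0.0 [0.5657766  0.30562978 0.45486269]
```

drive_tool --deltas '[[[0,0,1,0,0,0],[0,0,0,0,0,0],[0,0,0,0,0,0],[0,0,0,0,0,0],[0,0,0,0,0,0],[0,0,0,0,0,0],[0,0,0,0,0,0]]]'

```text
time: 4.73
position: [0.4633, 0.0283, 0.0303]
tool_rot: [0.707, 0.707, -0.0, -0.0]
ft_force: [-0.4, -0.1, -0.8]
grip_width: 0.0309
grip_force: 30.0
```

drive_tool --deltas '[[[0,0,-20,0,0,0],[0,0,-30,0,0,0],[0,0,-20,0,0,0],[0,0,0,0,0,0],[0,0,0,0,0,0]]]'

```text
time: 5.15
position: [0.464, 0.0282, 0.1012]
tool_rot: [0.707, 0.707, 0.001, 0.001]
ft_force: [-0.1, 0.1, -1.8]
grip_width: 0.0309
grip_force: 30.0
```

```bash
python3 - <<'E'
from h import *
go(.5998,.1706,.105,0); o=sensors.get_obs(); print(o['position'],o['grip_width'],o['grip_force'],o['ft_force'],o['q'])
E
```

```text
shift [142.4 135.8  -3.4] turn 0.0 tilt [ 2.8e-03 -5.0e-04 -1.0e+00] t 5.15 q6 -0.18
[0.46397841 0.02819333 0.10124791] 0.03085750555285856 29.999107582261786 [-0.11303066  0.06743384 -1.77312052] [-1.80440885e-01  5.67821384e-01  1.95471358e+00  1.65057823e-05
  6.16247791e-01 -1.80518761e-01]
```

drive_tool --deltas '[[[20,20,0,0,0,0],[28,27,0,0,0,0],[28,27,0,0,0,0],[28,27,0,0,0,0],[23,22,0,0,0,0],[15,13,0,0,0,0],[0,0,0,0,0,0],[0,0,0,0,0,0]]]'

```text
time: 5.82
position: [0.5983, 0.1709, 0.0982]
tool_rot: [0.706, 0.708, -0.001, -0.001]
ft_force: [-1.1, 1.0, -1.6]
grip_width: 0.0311
grip_force: 30.0
```

drive_tool --deltas '[[[0,0,10,0,0,0],[0,0,10,0,0,0],[0,0,10,0,0,0],[0,0,0,0,0,0],[0,0,0,0,0,0]]]'

```text
time: 6.23
position: [0.598, 0.1695, 0.0689]
tool_rot: [0.707, 0.707, -0.001, -0.001]
ft_force: [0.1, -0.4, -1.6]
grip_width: 0.0306
grip_force: 30.0
```

```bash
python3 - <<'E'
from h import *
go(.5998,.170,.044,0); o=sensors.get_obs(); print(o['position'],o['q'])
c=eyes.camera("scene"); crop(c["img"],80,200,220,160,3.6,"b.png",[circ(c,(.5998,.1706,.018),.021),circ(c,(.5998,.1706,.018),.038)])
print(fit(c,(.5998,.1706),[(.038,.018,-1)]))
E
```

```text
shift [ 0.5  1.9 24.9] turn -0.001 tilt [-3.5e-03 -3.0e-04 -1.0e+00] t 6.23 q6 0.1
[0.5979959  0.16947264 0.06893435] [ 9.66144990e-02  7.55002377e-01  1.56361654e+00 -1.40935947e-05
  8.26451403e-01  9.76281428e-02]
(array([0.6004, 0.1712]), np.float64(-30.9))
```

View pics/b.png

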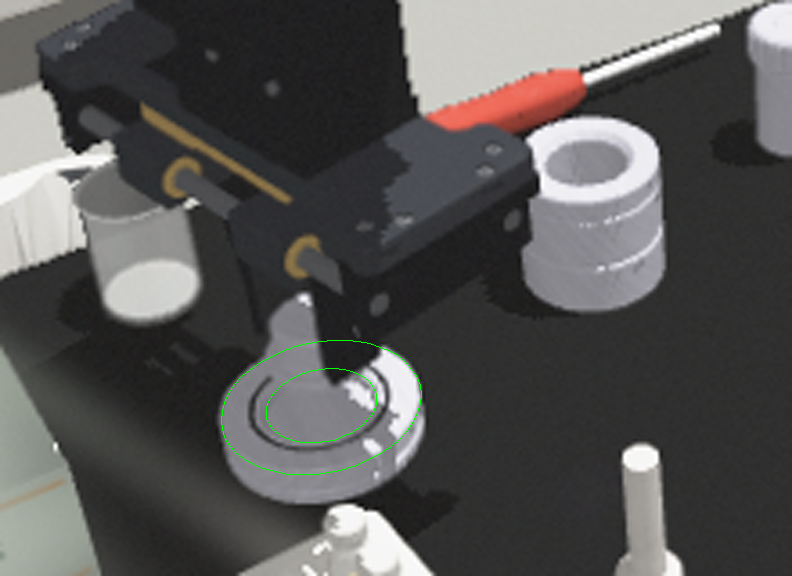

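Anvil hangs above the base at (320,405) with the cup clear of the gripper. Lowering.

drive_tool --deltas '[[[0.5,1.9,0,0,0,0],[0,0,7,0,0,0],[0,0,6,0,0,0],[0,0,3,0,0,0],[0,0,3,0,0,0],[0,0,2,0,0,0],[0,0,0,0,0,0],[0,0,0,0,0,0]]]'

```text
time: 6.95
position: [0.6012, 0.1708, 0.0492]
tool_rot: [0.707, 0.707, -0.0, -0.0]
ft_force: [0.9, 0.5, -0.6]
grip_width: 0.0304
grip_force: 30.0
```

drive_tool --deltas '[[[0,0,1,0,0,0],[0,0,1,0,0,0],[0,0,1,0,0,0],[0,0,1,0,0,0],[0,0,0,0,0,0],[0,0,0,0,0,0]]]'

```text
time: 7.45
position: [0.6012, 0.1708, 0.0453]
tool_rot: [0.707, 0.707, -0.0, -0.0]
ft_force: [0.1, 0.1, -1.6]
grip_width: 0.0309
grip_force: 30.0
```

drive_tool --deltas '[[[-0.3,-0.6,0,0,0,0],[0,0,1,0,0,0],[0,0,1,0,0,0],[0,0,1,0,0,0],[0,0,0,0,0,0],[0,0,0,0,0,0]]]'

```text
time: 7.95
position: [0.6006, 0.1705, 0.0423]
tool_rot: [0.707, 0.707, -0.0, -0.0]
ft_force: [0.1, 0.7, -1.1]
grip_width: 0.0307
grip_force: 30.0
```

drive_tool --deltas '[[[0,0,0.7,0,0,0],[0,0,0.5,0,0,0],[0,0,0,0,0,0],[0,0,0,0,0,0]]]'

```text
time: 8.28
position: [0.6006, 0.1705, 0.0422]
tool_rot: [0.707, 0.707, 0.0, 0.0]
ft_force: [-1.6, -0.8, 4.9]
grip_width: 0.0311
grip_force: 30.0
```

drive_tool --deltas '[[[0,0,0,0,0,0],[0,0,0,0,0,0],[0,0,0,0,0,0],[0,0,0,0,0,0],[0,0,-5,0,0,0],[0,0,-25,0,0,0],[0,0,-41,0,0,0],[0,0,-30,0,0,0]]]' --gripper 100

```text
time: 8.95
position: [0.6008, 0.1705, 0.1438]
tool_rot: [0.707, 0.707, 0.0, -0.0]
ft_force: [0.6, -0.2, 1.0]
grip_width: 0.0763
grip_force: 0.0
```

drive_tool --deltas '[[[-35,0,-10,0,0,-0.122],[-35,0,0,0,0,-0.122],[-35,0,0,0,0,-0.122],[-20,0,0,0,0,-0.122],[0,0,0,0,0,-0.122],[0,0,0,0,0,-0.122],[0,0,0,0,0,-0.122],[0,0,0,0,0,0]]]'

```text
time: 9.62
position: [0.6205, 0.0477, 0.1523]
tool_rot: [0.35, 0.937, -0.0, -0.0]
ft_force: [-0.3, 0.3, 0.1]
grip_width: 0.0871
grip_force: 0.0
```

```bash
python3 - <<'E'
from h import *
o=sensors.get_obs(); print(o['position'],o['time'])
go(.596,.0295,.09,.87)
c=eyes.camera("scene"); crop(c["img"],100,210,220,150,3.6,"d.png",[circ(c,(.6,.1706,.034),.014)])
print(fit(c,(.5998,.1706),[(.038,.018,-1)]),fit(c,(.5998,.1706),[(.014,.034,-1)]))
E
```

```text
[0.62047903 0.04767885 0.15234641] 9.6167
shift [  6.6 -29.8  62.3] turn -0.015 tilt [-0. -0. -1.] t 9.62 q6 -0.96
(array([0.6005, 0.1707]), np.float64(-36.3)) (array([0.6043, 0.1651]), np.float64(-15.4))
```

View pics/d.png

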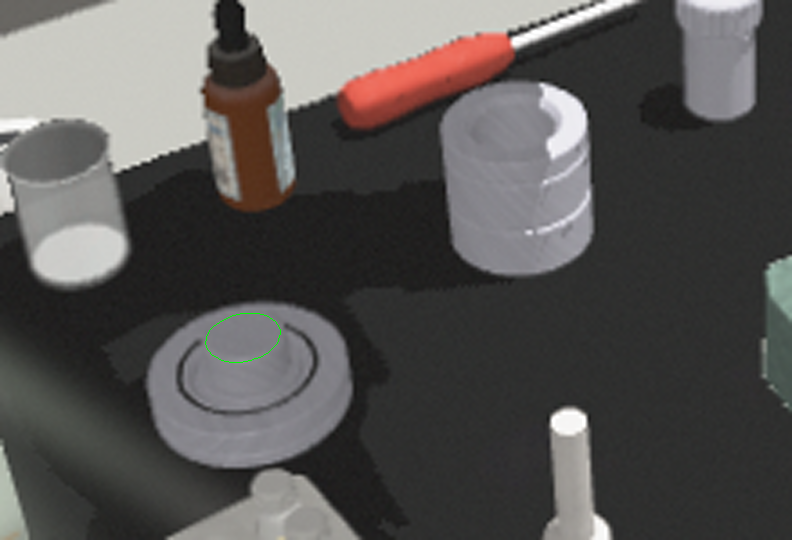

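Anvil is seated flush in the recess, stub at (245,338). Next I'll check the dropper bottle's clearance to the gripper at the barrel.

```bash
python3 - <<'E'
from h import *
c=eyes.camera("scene")
b=world(c,[(100+255/3.6,210+195/3.6)],0)[0]; print(b)   # near bottom
for z in (.08,.09,.1,.11,.12): print(z,(pix(c,[b[0]+.01,b[1]-.005,z])[0]-[100,210])*3.6)
print((pix(c,[b[0]+.01,b[1]-.005,0])[0]-[100,210])*3.6)
E
```

```text
[0.70302876 0.08653808 0.        ]
0.08 [223.77098103  29.17014774]
0.09 [220.41426062   9.11401865]
0.1 [217.02864125 -11.19880715]
0.11 [213.6141364  -31.77170607]
0.12 [210.17078365 -52.60805362]
[249.58942042 180.78051433]
```

drive_tool --deltas '[[[3,-14,10,0,0,0],[3,-14,20,0,0,0],[0,0,20,0,0,-0.12],[0,0,0,0,0,-0.12],[0,0,0,0,0,0],[0,0,0,0,0,0]]]'

```text
time: 10.22
position: [0.5979, 0.0311, 0.1023]
tool_rot: [0.238, 0.971, 0.0, 0.0]
ft_force: [-0.2, 0.8, -0.1]
grip_width: 0.0871
grip_force: 0.0
```

```bash
python3 - <<'E'
from h import *
go(.596,.0295,.055,1.1)
for n in ("top","scene"): print(fit(eyes.camera(n),(.596,.0295),[(.030,.058,-1)]))
E
```

```text
shift [ 1.  -2.3 47.3] turn -0.01 tilt [ 4.e-04  0.e+00 -1.e+00] t 10.22 q6 -1.22
(array([0.5947, 0.0277]), np.float64(-2.1))
(array([0.5955, 0.0291]), np.float64(-41.0))
```

drive_tool --deltas '[[[1,-2.5,8,0,0,0],[0,0,15,0,0,0],[0,0,15,0,0,0],[0,0,9,0,0,0],[0,0,0,0,0,0],[0,0,0,0,0,0]]]'

```text
time: 10.82
position: [0.5953, 0.0292, 0.0548]
tool_rot: [0.236, 0.972, -0.0, -0.0]
ft_force: [-0.3, -0.7, 0.3]
grip_width: 0.087
grip_force: 0.0
```

drive_tool --deltas '[[[0,0,0,0,0,0],[0,0,0,0,0,0],[0,0,0,0,0,0],[0,0,0,0,0,0],[0,0,0,0,0,0],[0,0,0,0,0,0],[0,0,0,0,0,0],[0,0,0,0,0,0]]]' --gripper 0 --squeeze 50

```text
time: 11.48
position: [0.5961, 0.0294, 0.0557]
tool_rot: [0.236, 0.972, 0.0, 0.001]
ft_force: [0.0, 2.5, 3.4]
grip_width: 0.0599
grip_force: 50.0
```

```bash
python3 - <<'E'
from h import *
o=sensors.get_obs(); print(o['position'],o['grip_width'],o['grip_force'])
go(.596,.0295,.055,1.1)
for n in ("top","scene"): print(fit(eyes.camera(n),(.596,.0295),[(.030,.058,-1)]))
E
```

```text
[0.59608132 0.02942067 0.05569157] 0.05992797607998602 50.000370922280126
shift [0.1 0.  0.7] turn -0.006 tilt [ 1.3e-03  3.0e-04 -1.0e+00] t 11.48 q6 -1.23
(array([0.6001, 0.0288]), np.float64(-8.3))
(array([0.5944, 0.0285]), np.float64(-36.3))
```

drive_tool --deltas '[[[0,0,-15,0,0,0],[0,0,-25,0,0,0],[0,0,-30,0,0,0.12],[0,0,0,0,0,0.122],[0,0,0,0,0,0.122],[0,0,0,0,0,0.122],[0,0,0,0,0,0.122],[0,0,0,0,0,0.122]]]'

```text
time: 12.25
position: [0.5932, 0.029, 0.123]
tool_rot: [0.57, 0.822, -0.002, -0.002]
ft_force: [-0.2, 0.5, -7.3]
grip_width: 0.06
grip_force: 50.0
```

drive_tool --deltas '[[[0,0,0,0,0,0.122],[0,0,0,0,0,0.122],[0,0,0,0,0,0.122],[20,2,0,0,0,0],[30,2,0,0,0,0],[35,0,0,0,0,0],[25,0,0,0,0,0],[0,0,0,0,0,0]]]'

```text
time: 12.92
position: [0.597, 0.1439, 0.1228]
tool_rot: [0.706, 0.708, -0.001, -0.003]
ft_force: [0.1, -0.9, -8.0]
grip_width: 0.0597
grip_force: 50.0
```

drive_tool --deltas '[[[15,0,0,0,0,0],[10,0,0,0,0,0],[0,0,0,0,0,0],[0,0,0,0,0,0],[0,0,0,0,0,0]]]'

```text
time: 13.33
position: [0.5995, 0.1634, 0.1247]
tool_rot: [0.708, 0.706, -0.001, -0.0]
ft_force: [0.3, 0.3, -6.4]
grip_width: 0.0597
grip_force: 50.0
```

```bash
python3 - <<'E'
from h import *
o=sensors.get_obs(); p=o['position']; print(p,o['grip_width'],o['grip_force'],o['time'])
go(.6004,.1705,.074,0)
z=p[2]-.055
for n in ("top","scene"):
    c=eyes.camera(n); print(fit(c,p[:2],[(.030,z,-1)]), fit(c,p[:2],[(.030,z+.058,-1)]), fit(c,(.6004,.1707),[(.038,.018,-1)]))
print(fit(c,p[:2],[(.030,z,-1),(.030,z+.058,-1)]))
f=p[:2]
crop(c["img"],80,190,200,150,4,"e.png",[circ(c,(*f,z),.030),circ(c,(.6004,.1707,.018),.038)])
E
```

```text
[0.59953134 0.16340693 0.12472671] 0.05971690172823816 49.99980632044753 13.3333
shift [ 7.1  0.9 50.7] turn -0.002 tilt [-1.e-03 -8.e-04 -1.e+00] t 13.33 q6 0.09
(array([0.5999, 0.1574]), np.float64(-8.0)) (array([0.5996, 0.1642]), np.float64(-16.1)) (array([0.5984, 0.1673]), np.float64(-26.0))
(array([0.6011, 0.1616]), np.float64(-25.0)) (array([0.5985, 0.1678]), np.float64(-8.0)) (array([0.6007, 0.1709]), np.float64(-40.6))
(array([0.6002, 0.1612]), np.float64(-26.1))
```

View pics/e.png

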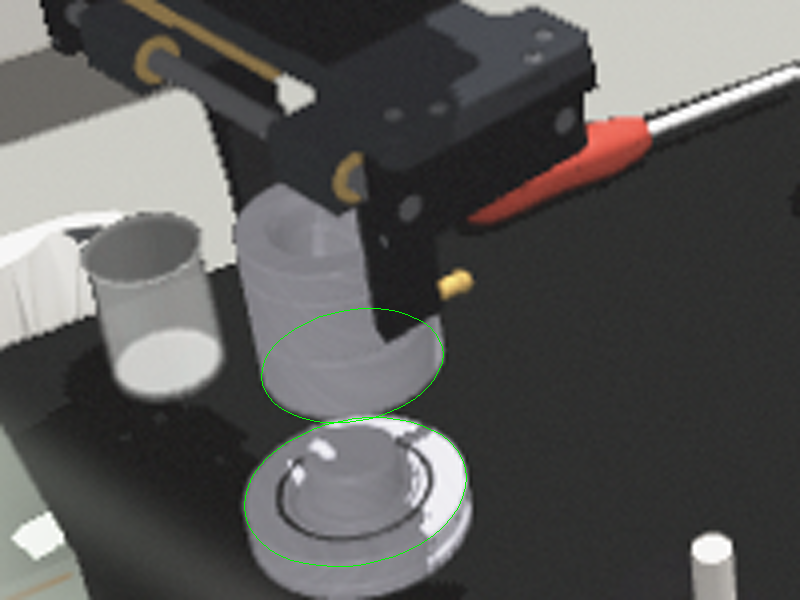

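Barrel hangs upright above the base at (350,365), its bottom outline within about 1 mm of prediction. Lowering.

drive_tool --deltas '[[[4,0.4,8,0,0,0],[3.4,0.4,8,0,0,0],[0,0,8,0,0,0],[0,0,5,0,0,0],[0,0,3,0,0,0],[0,0,0,0,0,0],[0,0,0,0,0,0]]]'

```text
time: 14.02
position: [0.6005, 0.1715, 0.0928]
tool_rot: [0.708, 0.706, -0.0, -0.0]
ft_force: [0.2, -0.7, -7.3]
grip_width: 0.0597
grip_force: 50.0
```

drive_tool --deltas '[[[0,0,1,0,0,0],[0,0,1,0,0,0],[0,0,1,0,0,0],[0,0,1,0,0,0],[0,0,1,0,0,0],[0,0,0,0,0,0]]]'

```text
time: 14.52
position: [0.6005, 0.1715, 0.0881]
tool_rot: [0.708, 0.706, -0.0, -0.0]
ft_force: [-0.0, 0.6, -7.9]
grip_width: 0.0598
grip_force: 50.0
```

drive_tool --deltas '[[[0,0,1,0,0,0],[0,0,1,0,0,0],[0,0,1,0,0,0],[0,0,1,0,0,0],[0,0,0,0,0,0],[0,0,0,0,0,0]]]'

```text
time: 15.02
position: [0.6006, 0.1714, 0.0841]
tool_rot: [0.708, 0.706, -0.0, 0.0]
ft_force: [-1.1, -0.7, -7.3]
grip_width: 0.0598
grip_force: 50.0
```

drive_tool --deltas '[[[0,0,1.5,0,0,0],[0,0,1.5,0,0,0],[0,0,1.5,0,0,0],[0,0,0,0,0,0],[0,0,0,0,0,0]]]'

```text
time: 15.43
position: [0.6005, 0.1716, 0.0794]
tool_rot: [0.708, 0.706, -0.0, -0.0]
ft_force: [0.6, -0.8, -7.6]
grip_width: 0.0598
grip_force: 50.0
```

Sliding over the stub freely; on down to 0.074.

drive_tool --deltas '[[[0,0,1.5,0,0,0],[0,0,1.5,0,0,0],[0,0,1.5,0,0,0],[0,0,0.8,0,0,0],[0,0,0.8,0,0,0],[0,0,0,0,0,0],[0,0,0,0,0,0]]]'

```text
time: 16.02
position: [0.6005, 0.1716, 0.0738]
tool_rot: [0.708, 0.706, -0.0, -0.0]
ft_force: [-0.6, 0.2, -5.3]
grip_width: 0.0597
grip_force: 50.0
```

drive_tool --deltas '[[[0,0,0.4,0,0,0],[0,0,0,0,0,0],[0,0,0,0,0,0],[0,0,0,0,0,0],[0,0,0,0,0,0],[0,0,-20,0,0,0],[0,0,-41,0,0,0],[0,0,-30,0,0,0]]]' --gripper 100

```text
time: 16.68
position: [0.6008, 0.1716, 0.1656]
tool_rot: [0.708, 0.706, 0.0, -0.0]
ft_force: [0.8, -0.4, 0.9]
grip_width: 0.0866
grip_force: 0.0
```

drive_tool --deltas '[[[-25,-1,0,0,0,0],[-41,-1,0,0,0,0],[-41,-1,0,0,0,0],[-41,-1,0,0,0,0],[-41,-1,0,0,0,0],[-41,-1,0,0,0,0],[-41,-1,0,0,0,0],[-41,-1,0,0,0,0]]]' --gripper 80

```text
time: 17.35
position: [0.5919, -0.1425, 0.1646]
tool_rot: [0.708, 0.706, 0.0, 0.0]
ft_force: [-0.5, 0.0, 0.7]
grip_width: 0.0697
grip_force: 0.0
```

drive_tool --deltas '[[[-38,0,0,0,0,0],[-28,0,10,0,0,0],[-18,0,20,0,0,0],[0,0,30,0,0,0],[0,0,20,0,0,0],[0,0,0,0,0,0],[0,0,0,0,0,0]]]' --squeeze 30

```text
time: 17.93
position: [0.5912, -0.2242, 0.0833]
tool_rot: [0.708, 0.706, -0.0, -0.001]
ft_force: [0.8, 0.6, -0.3]
grip_width: 0.0695
grip_force: 0.0
```

```bash
python3 - <<'E'
from h import *
o=sensors.get_obs(); print(o['position'],o['time'],o['grip_width'])
go(.593,-.226,.034,0)
for n in ("top","scene"):
    c=eyes.camera(n)
    print(fit(c,(.600,.171),[(.030,.076,-1),(.020,.076,1)]), fit(c,(.600,.171),[(.038,.018,-1)]), fit(c,(.593,-.226),[(.016,.022,-1)]))
crop(c["img"],100,150,280,200,2.8,"f.png",[circ(c,(.6005,.171,.076),.03),circ(c,(.6005,.171,.018),.038)])
E
```

```text
[ 0.59119543 -0.22416877  0.08334832] 17.9333 0.06952079941069565
shift [-1.9  1.9 49.3] turn -0.002 tilt [-0.0021  0.0013 -1.    ] t 17.93 q6 -0.54
(array([0.6002, 0.177 ]), np.float64(-1.9)) (array([0.5972, 0.1687]), np.float64(-0.4)) (array([ 0.599 , -0.2297]), np.float64(-1.1))
(array([0.6005, 0.1719]), np.float64(-48.5)) (array([0.5995, 0.1715]), np.float64(-20.8)) (array([ 0.5943, -0.2291]), np.float64(-39.3))
```

View pics/f.png

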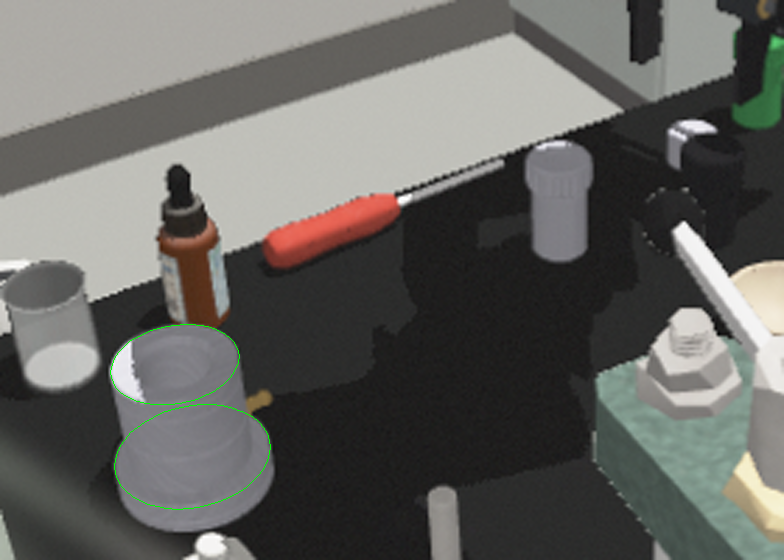

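Barrel sits flat and centred on the base (circles at (175,363) and (193,457)). Now grip the puck.

drive_tool --deltas '[[[-2,1.8,10,0,0,0],[0,0,15,0,0,0],[0,0,14,0,0,0],[0,0,10,0,0,0],[0,0,0,0,0,0],[0,0,0,0,0,0]]]'

```text
time: 18.53
position: [0.5933, -0.2261, 0.0344]
tool_rot: [0.708, 0.706, -0.0, -0.001]
ft_force: [0.9, 0.5, 0.4]
grip_width: 0.0696
grip_force: 0.0
```

drive_tool --deltas '[[[0,0,0,0,0,0],[0,0,0,0,0,0],[0,0,0,0,0,0],[0,0,0,0,0,0],[0,0,0,0,0,0],[0,0,0,0,0,0],[0,0,0,0,0,0],[0,0,0,0,0,0]]]' --gripper 0

```text
time: 19.2
position: [0.5937, -0.2265, 0.0354]
tool_rot: [0.708, 0.706, 0.0, 0.0]
ft_force: [-0.7, -0.5, 1.8]
grip_width: 0.0308
grip_force: 30.0
```

drive_tool --deltas '[[[0,0,0,0,0,0],[0,0,0,0,0,0],[0,0,0,0,0,0],[0,0,0,0,0,0]]]'

```text
time: 19.53
position: [0.5937, -0.2265, 0.0354]
tool_rot: [0.708, 0.706, 0.0, 0.0]
ft_force: [-0.1, 0.8, 1.3]
grip_width: 0.0307
grip_force: 30.0
```

drive_tool --deltas '[[[0,0,-25,0,0,0],[0,0,-41,0,0,0],[0,0,-39,0,0,0],[35,1,0,0,0,0],[41,1,0,0,0,0],[41,1,0,0,0,0],[41,1,0,0,0,0],[41,1,0,0,0,0]]]'

```text
time: 20.2
position: [0.5984, -0.0257, 0.1398]
tool_rot: [0.708, 0.706, -0.0, -0.0]
ft_force: [0.6, 0.1, -2.4]
grip_width: 0.0303
grip_force: 30.0
```

drive_tool --deltas '[[[41,1,0,0,0,0],[41,1,0,0,0,0],[41,0,0,0,0,0],[35,0,0,0,0,0],[25,0,0,0,0,0],[16,0,0,0,0,0],[0,0,0,0,0,0],[0,0,0,0,0,0]]]'

```text
time: 20.87
position: [0.6008, 0.1725, 0.1395]
tool_rot: [0.707, 0.707, -0.001, -0.0]
ft_force: [0.1, -0.4, -1.6]
grip_width: 0.031
grip_force: 30.0
```

```bash
python3 - <<'E'
from h import *
o=sensors.get_obs(); p=o['position'];print(p,o['time'],o['grip_width'])
go(.6005,.172,.115,0)
for n in ("top","scene"):
    c=eyes.camera(n)
    print(fit(c,(.600,.171),[(.030,.076,-1)]), fit(c,p[:2],[(.016,p[2]-.0354+.002,-1)]),fit(c,p[:2],[(.016,p[2]-.0354+.022,-1)]))
crop(c["img"],90,180,160,140,4.2,"g.png",[circ(c,(.6005,.1715,.076),.03),circ(c,(*p[:2],p[2]-.0354+.002),.016)])
E
```

```text
[0.60077201 0.17245612 0.13954624] 20.8667 0.03096630745031392
shift [-0.4 -0.2 24.5] turn 0.0 tilt [-1.1e-03 -5.0e-04 -1.0e+00] t 20.87 q6 0.1
(array([0.5996, 0.1724]), np.float64(-18.7)) (array([0.6032, 0.1785]), np.float64(-4.4)) (array([0.6068, 0.1665]), np.float64(-4.6))
(array([0.6   , 0.1726]), np.float64(-41.1)) (array([0.5965, 0.1734]), np.float64(-12.8)) (array([0.6013, 0.1688]), np.float64(-14.6))
```

View pics/g.png

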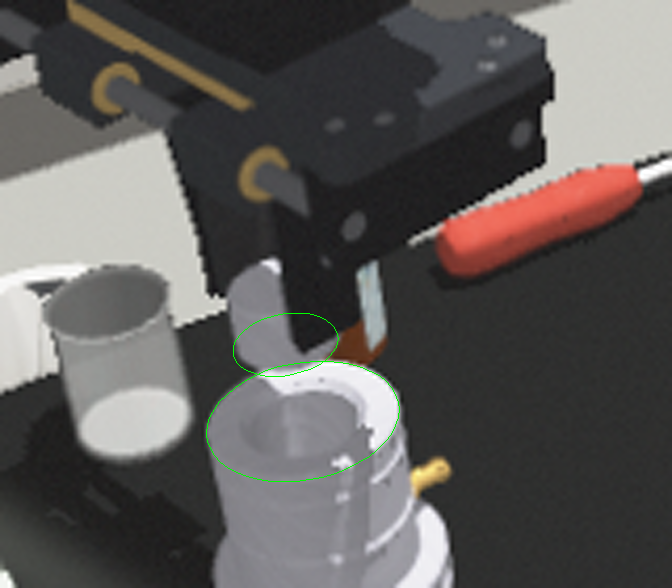

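Puck hangs over the bore at (285,345), aligned within a millimetre. Lowering gently.

drive_tool --deltas '[[[-0.3,-0.4,8,0,0,0],[0,0,8,0,0,0],[0,0,6,0,0,0],[0,0,4,0,0,0],[0,0,1,0,0,0],[0,0,1,0,0,0],[0,0,1,0,0,0],[0,0,0,0,0,0]]]'

```text
time: 21.63
position: [0.6012, 0.1713, 0.1112]
tool_rot: [0.708, 0.706, 0.0, 0.0]
ft_force: [-0.4, 0.7, -1.4]
grip_width: 0.0305
grip_force: 30.0
```

drive_tool --deltas '[[[0,0,1,0,0,0],[0,0,1,0,0,0],[0,0,1,0,0,0],[0,0,1,0,0,0],[0,0,1,0,0,0],[0,0,0,0,0,0]]]'

```text
time: 22.13
position: [0.6009, 0.1713, 0.106]
tool_rot: [0.708, 0.706, -0.0, -0.0]
ft_force: [-0.3, -0.4, -2.1]
grip_width: 0.0303
grip_force: 30.0
```

drive_tool --deltas '[[[0.3,-0.4,1,0,0,0],[0,0,1,0,0,0],[0,0,1,0,0,0],[0,0,1,0,0,0],[0,0,1,0,0,0],[0,0,0,0,0,0],[0,0,0,0,0,0]]]'

```text
time: 22.72
position: [0.6006, 0.1715, 0.1011]
tool_rot: [0.708, 0.706, -0.0, -0.0]
ft_force: [0.4, -0.1, -1.6]
grip_width: 0.0304
grip_force: 30.0
```

drive_tool --deltas '[[[0,0,0,0,0,0],[0,0,0,0,0,0],[0,0,0,0,0,0],[0,0,0,0,0,0],[0,0,0,0,0,0],[0,0,-20,0,0,0],[0,0,-35,0,0,0],[0,0,-10,0,0,0]]]' --gripper 80

```text
time: 23.38
position: [0.603, 0.1719, 0.1702]
tool_rot: [0.708, 0.706, 0.003, 0.002]
ft_force: [1.9, -0.6, 2.0]
grip_width: 0.0681
grip_force: 0.0
```

drive_tool --deltas '[[[-25,-1,0,0,0,0],[-41,-1,0,0,0,0],[-41,-1,0,0,0,0],[-41,-1,0,0,0,0],[-41,-1,0,0,0,0],[-41,-1,0,0,0,0],[-25,-1,0,0,0,0],[-13,0,0,0,0,0]]]'

```text
time: 24.05
position: [0.5932, -0.1003, 0.1663]
tool_rot: [0.709, 0.705, -0.0, 0.001]
ft_force: [0.7, 0.1, -0.0]
grip_width: 0.0694
grip_force: 0.0
```

```bash
python3 - <<'E'
from h import *
o=sensors.get_obs(); p=o['position'];print(p,o['time'],o['grip_width'])
go(.594,-.097,.07,0)
for n in ("top","scene"):
    c=eyes.camera(n)
    print(fit(c,(.600,.171),[(.030,.076,-1)]), fit(c,(.594,-.097),[(.019,.064,-1)]))
    if n=="top": t=c
crop(c["img"],100,200,160,140,3,"h1.png"); crop(t["img"],170,160,100,140,3,"h2.png")
a=cv2.imread("pics/h1.png");b=cv2.imread("pics/h2.png"); cv2.imwrite("pics/h.png",cv2.convertScaleAbs(np.hstack([a,b]),alpha=1.4))
E
```

```text
[ 0.59319188 -0.10029407  0.1663253 ] 24.05 0.06944490042169324
shift [ 3.4  0.7 96.3] turn -0.006 tilt [ 0.0011 -0.0012 -1.    ] t 24.05 q6 -0.35
(array([0.6011, 0.1727]), np.float64(-48.2)) (array([ 0.588, -0.103]), np.float64(-13.1))
(array([0.6004, 0.1711]), np.float64(-59.3)) (array([ 0.5932, -0.099 ]), np.float64(-41.1))
```

View pics/h.png

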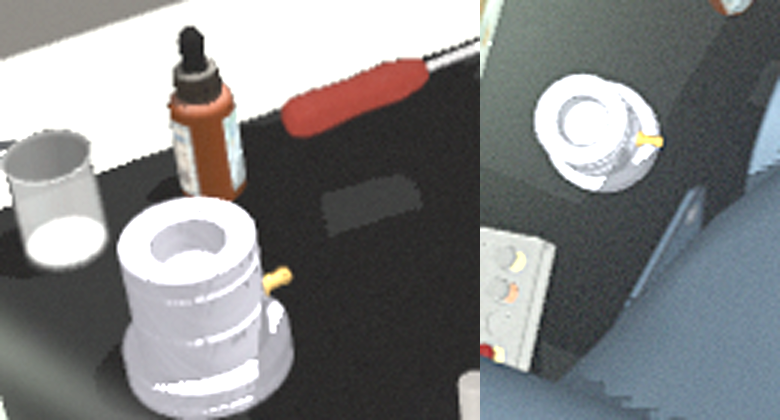

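Puck has slid down (its top visible deep in the bore at (190,262) and (580,125)). Now the plunger.

drive_tool --deltas '[[[3,0.8,30,0,0,0],[0,0,30,0,0,0],[0,0,20,0,0,0],[0,0,11,0,0,0],[0,0,4,0,0,0],[0,0,0,0,0,0],[0,0,0,0,0,0]]]'

```text
time: 24.73
position: [0.5947, -0.0927, 0.072]
tool_rot: [0.707, 0.707, 0.0, 0.001]
ft_force: [-0.1, 0.0, 1.2]
grip_width: 0.0696
grip_force: 0.0
```

drive_tool --deltas '[[[0,0,0,0,0,0],[0,0,0,0,0,0],[0,0,0,0,0,0],[0,0,0,0,0,0],[0,0,0,0,0,0],[0,0,0,0,0,0],[0,0,0,0,0,0],[0,0,0,0,0,0]]]' --gripper 0

```text
time: 25.4
position: [0.5941, -0.0936, 0.0714]
tool_rot: [0.708, 0.706, 0.0, 0.0]
ft_force: [-0.6, -0.4, 1.9]
grip_width: 0.0374
grip_force: 30.0
```

The grip is about 3 mm off along the pads; regrip centred.

drive_tool --deltas '[[[0,0,0,0,0,0],[0,0,0,0,0,0],[0,0,0,0,0,0],[-3,0,1,0,0,0],[0,0,0,0,0,0],[0,0,0,0,0,0],[0,0,0,0,0,0],[0,0,0,0,0,0]]]' --gripper 65

```text
time: 26.07
position: [0.5939, -0.0964, 0.0701]
tool_rot: [0.708, 0.706, -0.0, -0.0]
ft_force: [-0.2, 0.4, 0.4]
grip_width: 0.0565
grip_force: 0.0
```

```bash
python3 - <<'E'
from h import *
o=sensors.get_obs(); p=o['position'];print(p,o['time'],o['grip_width'])
for n in ("top","scene"):
    c=eyes.camera(n)
    print(fit(c,(.594,-.097),[(.016,.002,-1)]), fit(c,(.594,-.097),[(.019,.064,-1)]))
crop(c["img"],230,150,150,120,5,"i.png",[circ(c,(*p[:2],.064),.019),circ(c,(*p[:2],.002),.016)])
E
```

```text
[ 0.59385466 -0.09644676  0.07011284] 26.0667 0.05645328968484011
(array([ 0.588 , -0.0952]), np.float64(-3.9)) (array([ 0.5952, -0.103 ]), np.float64(-7.2))
(array([ 0.5947, -0.0985]), np.float64(-35.5)) (array([ 0.5937, -0.0964]), np.float64(-34.0))
```

View pics/i.png

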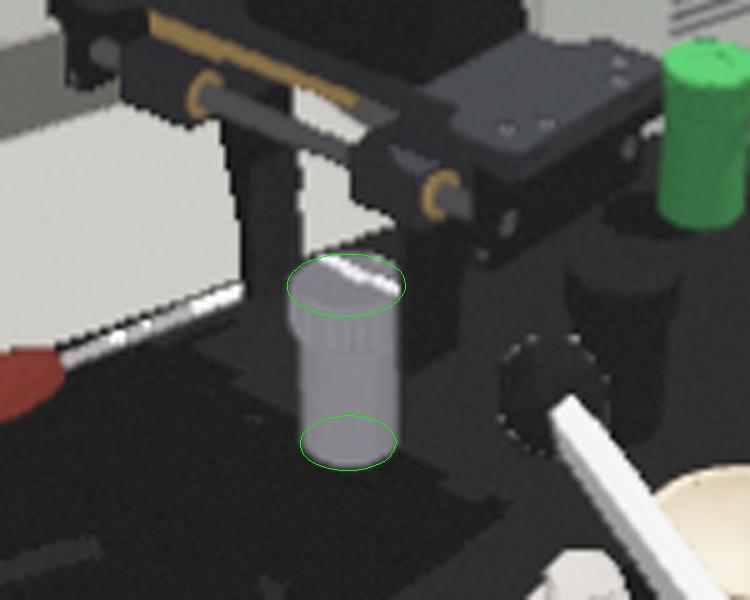

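Plunger upright at (347,360), within about a millimetre of the jaw centre. Grip and carry.

drive_tool --deltas '[[[0,0,0,0,0,0],[0,0,0,0,0,0],[0,0,0,0,0,0],[0,0,0,0,0,0],[0,0,0,0,0,0],[0,0,0,0,0,0],[0,0,0,0,0,0],[0,0,0,0,0,0]]]' --gripper 0 --squeeze 40

```text
time: 26.83
position: [0.594, -0.0964, 0.0702]
tool_rot: [0.708, 0.706, 0.0, 0.0]
ft_force: [0.7, -0.5, -0.1]
grip_width: 0.0373
grip_force: 40.0
```

drive_tool --deltas '[[[0,0,-25,0,0,0],[0,0,-41,0,0,0],[0,0,-35,0,0,0],[25,1,0,0,0,0],[41,1,0,0,0,0],[41,1,0,0,0,0],[41,1,0,0,0,0],[41,1,0,0,0,0]]]'

```text
time: 27.5
position: [0.5982, 0.0941, 0.1706]
tool_rot: [0.708, 0.706, -0.001, -0.001]
ft_force: [1.0, -0.4, -3.4]
grip_width: 0.0371
grip_force: 40.0
```

drive_tool --deltas '[[[35,1,0,0,0,0],[25,0,0,0,0,0],[15,0,0,0,0,0],[4,0,0,0,0,0],[0,0,0,0,0,0],[0,0,0,0,0,0],[0,0,0,0,0,0]]]'

```text
time: 28.08
position: [0.6005, 0.1697, 0.171]
tool_rot: [0.708, 0.706, -0.0, 0.0]
ft_force: [0.6, -0.3, -3.4]
grip_width: 0.0365
grip_force: 40.0
```

```bash
python3 - <<'E'
from h import *
o=sensors.get_obs(); p=o['position'];print(p,o['time'],o['grip_width'])
go(.6006,.172,.125,0); z=p[2]-.0701
for n in ("top","scene"):
    c=eyes.camera(n)
    print(fit(c,(.600,.171),[(.030,.076,-1)]), fit(c,p[:2],[(.0145,z,-1)]))
crop(c["img"],90,150,170,150,4,"j.png",[circ(c,(.6006,.172,.076),.03),circ(c,(*p[:2],z+.002),.016)])
E
```

```text
[0.60052817 0.16966048 0.17099773] 28.0833 0.03653240289496338
shift [ 2.4  0.1 46. ] turn -0.004 tilt [-6.e-04 -8.e-04 -1.e+00] t 28.08 q6 0.1
(array([0.6009, 0.1723]), np.float64(-24.9)) (array([0.6019, 0.1734]), np.float64(-1.4))
(array([0.6   , 0.1726]), np.float64(-39.8)) (array([0.5952, 0.1725]), np.float64(-21.2))
```

View pics/j.png

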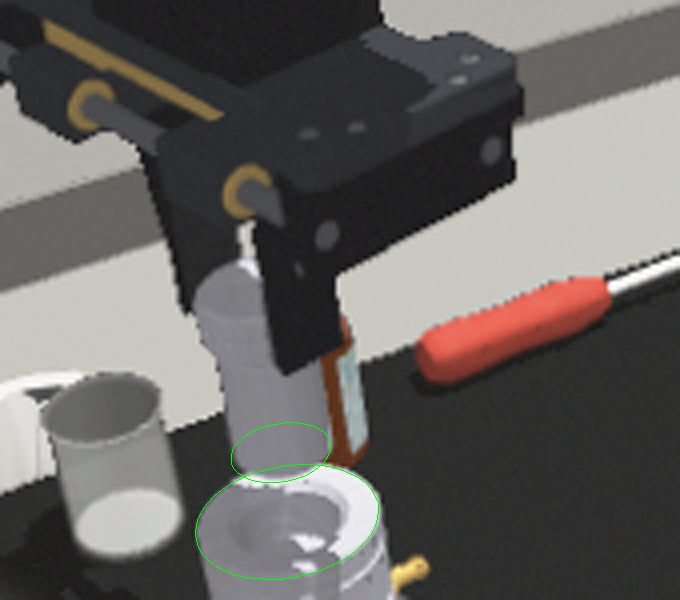

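Plunger hangs upright over the bore (285,452). Align and lower.

drive_tool --deltas '[[[2.2,0,8,0,0,0],[0,0,8,0,0,0],[0,0,5,0,0,0],[0,0,3,0,0,0],[0,0,1,0,0,0],[0,0,1,0,0,0],[0,0,1,0,0,0],[0,0,0,0,0,0]]]'

```text
time: 28.85
position: [0.6005, 0.1738, 0.1442]
tool_rot: [0.708, 0.706, 0.0, 0.0]
ft_force: [0.3, -0.8, -2.5]
grip_width: 0.0372
grip_force: 40.0
```

drive_tool --deltas '[[[0,0,1,0,0,0],[0,0,1,0,0,0],[0,0,1,0,0,0],[0,0,1,0,0,0],[0,0,0,0,0,0]]]'

```text
time: 29.27
position: [0.6003, 0.1737, 0.14]
tool_rot: [0.708, 0.706, -0.0, -0.0]
ft_force: [-0.8, -0.1, -2.6]
grip_width: 0.037
grip_force: 40.0
```

drive_tool --deltas '[[[-0.8,0,0,0,0,0],[0,0,1,0,0,0],[0,0,1,0,0,0],[0,0,1,0,0,0],[0,0,1,0,0,0],[0,0,1,0,0,0],[0,0,0,0,0,0]]]'

```text
time: 29.85
position: [0.6002, 0.1729, 0.1349]
tool_rot: [0.708, 0.706, -0.0, -0.0]
ft_force: [0.3, -0.3, -2.4]
grip_width: 0.0368
grip_force: 40.0
```

drive_tool --deltas '[[[0,0,1.5,0,0,0],[0,0,1.5,0,0,0],[0,0,1.5,0,0,0],[0,0,1.5,0,0,0],[0,0,1,0,0,0],[0,0,0,0,0,0],[0,0,0,0,0,0]]]'

```text
time: 30.43
position: [0.6004, 0.173, 0.1281]
tool_rot: [0.708, 0.706, -0.0, -0.0]
ft_force: [0.1, -0.5, -2.5]
grip_width: 0.0371
grip_force: 40.0
```

drive_tool --deltas '[[[0,0,1,0,0,0],[0,0,0.7,0,0,0],[0,0,0.5,0,0,0],[0,0,0,0,0,0],[0,0,0,0,0,0]]]'

```text
time: 30.85
position: [0.6005, 0.173, 0.1262]
tool_rot: [0.708, 0.706, 0.0, 0.0]
ft_force: [-0.4, 0.1, -0.6]
grip_width: 0.0373
grip_force: 40.0
```

drive_tool --deltas '[[[0,0,0,0,0,0],[0,0,0,0,0,0],[0,0,0,0,0,0],[0,0,0,0,0,0],[0,0,0,0,0,0],[0,0,-20,0,0,0],[0,0,-35,0,0,0],[0,0,-30,0,0,0]]]' --gripper 80

```text
time: 31.52
position: [0.6, 0.1729, 0.2114]
tool_rot: [0.708, 0.706, -0.001, -0.001]
ft_force: [0.4, 0.6, 0.8]
grip_width: 0.0691
grip_force: 0.0
```

drive_tool --deltas '[[[-25,0,0,0,0,0],[-40,0,0,0,0,0],[-40,0,0,0,0,0],[-40,0,0,0,0,0],[-40,0,0,0,0,0],[-20,0,0,0,0,0],[0,0,0,0,0,0],[0,0,0,0,0,0]]]'

```text
time: 32.18
position: [0.6, -0.0333, 0.211]
tool_rot: [0.709, 0.705, 0.0, -0.0]
ft_force: [-0.7, 0.7, 0.2]
grip_width: 0.0695
grip_force: 0.0
```

```bash
python3 - <<'E'
from h import *
o=sensors.get_obs(); print(o['position'],o['time'],o['ft_force'])
c=eyes.camera("scene")
print(fit(c,(.600,.172),[(.019,.120,-1)]),fit(c,(.600,.172),[(.030,.076,-1)]))
crop(c["img"],90,120,340,250,2.3,"k.png",[circ(c,(.6005,.172,.12),.019),circ(c,(.6005,.172,.076),.03),circ(c,(.6005,.171,.018),.038)])
E
```

```text
[ 0.60004279 -0.03325759  0.21102927] 32.1833 [-0.72589728  0.66581532  0.18535979]
(array([0.5995, 0.1719]), np.float64(-46.1)) (array([0.6004, 0.1712]), np.float64(-42.2))
```

View pics/k.png

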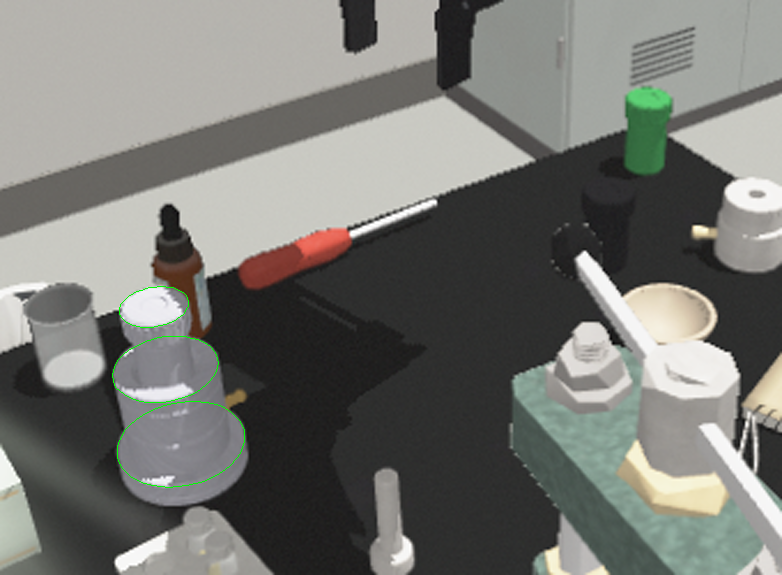

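Plunger fully down and upright: its top circle at (155,308) matches z = 0.120. The small die, small plunger and mortar are untouched. Handing in.

```bash
python3 -c "
from rig import ticket; print(ticket.hand_in())"
```

```text
the job is handed in; nothing more can be done
None
```

The large die is assembled on its base in the order asked and handed in at about 32 s. The last picture shows the plunger fully down and upright, and the small die, small plunger and mortar still standing where they were; the hand-in gave no verdict.

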